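Pack the two-layer lunch box at the tea corner

ROBOT

A 6-joint arm with a two-finger parallel gripper is mounted at the origin on the work surface. World frame = base frame: x ahead of the robot, y to its left, z up, the work surface at z = 0. Lengths are in m, angles in rad, forces in N, time in s.
With the tool pointing down it reaches from about 0.275 to 0.825 m from the base axis. Payload 4.9 kg.
Tool frame: the origin (TCP) lies midway between the tips of the shut fingers; the grasp point (between the pads) lies 19 mm behind it (bot.grip_depth is the distance from the TCP to the grasp point, in m); z points along the fingers, y is the line along which they close (so a half turn about z gives the same grasp; the last joint's range is limited). The gripper opens to 85 mm and grips with 20 to 120 N. Pads are 22 mm wide; open, the fingers measure 114 mm over their backs; the gripper's body (76 mm by 85 mm) begins 54 mm behind the grasp point. The pads swing forward as they close: fully open they stand 13 mm farther back than shut.
Start: joints at [1.015, 0.326, -0.193, 1.052, 0, 1.437], TCP at [0.225, 0.502, 0.231] pointing down, gripper open.
Joint ranges: [-2.65, 2.65], [-0.97, 1.79], [-1.3, 1.35], [-1.93, 2.1], [-1.47, 1.37], [-3.14, 3.14]. Speed limits (rad/s): [2.57, 2.57, 3.14, 3.14, 3.14, 3.14].

INTERFACE

Orientations are given as a unit quaternion [w, x, y, z].
In Python, from cell import bot gives the robot as it stands. Calls block until the motion is done:
- bot.move_pose(position, orientation): joint-space move of the TCP to a pose.
- bot.move_linear(position, speed=0.15, rotation=None, until_force=None): straight line of the TCP; rotation=None keeps the orientation; speed is the mean speed in m/s. With until_force (N) it stops when the force on the tool has changed by that much, and returns True; else False.
- bot.goto_joints(angles): joint-space move.
- bot.set_gripper(opening, grasp_force=None): opening from 0.0 (shut) to 1.0 (fully open); grasp_force is the grip in N (None keeps the last); returns when the fingers have stopped.
- bot.wait(seconds).
- bot.solve_ik(position, orientation): joint angles nearest the present ones, or None.
- bot.camera(name): name is "side" or "top"; returns the picture (384x512x3 uint8, red, green, blue); there is no depth.
- bot.calibration(name): a dict with "mtx" (3x3 intrinsics, pixels), "extrinsics" (4x4, takes a point from world to camera coordinates). Camera axes: x right, y down, z forward; pixel columns grow to the right and rows downward; lengths in m; the calibration is good to about 2 mm. A picture is of the moment at which its call begins. calibration takes no time and is no camera call.
A pose or a line that the arm cannot do raises bot.PlanningError and nothing moves.
- bot.close_job(): hands the job in; it is judged then, once.
Trained networks look in the newest picture that a camera, given by its name, has taken for a name from the list of things; names that differ only in an ending like _2 or _b are one class to them, and where a whole thing is asked for, a point or a joint stands for the part that bears it (a point fixed in the world has none). Each returns a list of dicts, best first, with "confidence" (0 to 1); they miss things now and then, are a little off and sometimes report something else, mostly with a low value. They report only what shows in the picture. A call takes as long as a camera call. They do not tell look-alikes from the thing itself.
- bot.search_frame(camera, thing): "bbox" ([left, top, width, height] in pixels, round what is visible of it).
Readings, each from a call of its own:
- bot.read_clock(): time.
- bot.read_joint_positions(): joint angles.
- bot.read_joint_vel(): joint speeds.
- bot.read_joint_efforts(): joint torques, N m.
- bot.read_position(): TCP position.
- bot.read_tool_rot(): TCP orientation.
- bot.read_ft_force(): force on the tool from outside, world axes, zero at the start.
- bot.read_moment(): the same for the moment, N m.
- bot.read_gripper_width(): opening from 0.0 (shut) to 1.0 (fully open).
- bot.read_finger_force(): force on a finger pad.
Only numpy, scipy, OpenCV 4.12 (cv2) and the standard library are available. Lean on these libraries where they do the work, as an engineer would, in place of code of your own. Each camera call takes 0.05 s, during which the arm holds its last target. There are 200 camera calls.

TASK

Pack the bamboo lunch box: slide its lid open, lay all the red snack cartons flat side by side on the bottom, put the blue divider plate level on its ledges over them with its grip rib up, and stand all the green-lidded tubs upright on the divider. Then slide the lid shut until the ball catch snaps in and the lid is fully home. Leave the cup and saucer and the sugar tin where they stand.

Things in the scene. Friction and masses are not known exactly. Their poses are not given: they have to be found in the camera images.
- box: bamboo lunch box, fixed on grippy feet. Origin: its underside, below the chamber's centre; x: the direction in which the lid opens; z up. Open-topped chamber 220 (x) by 150 (y) inside; side walls 12 thick, 105 tall; end walls 14 thick, 91 tall (front -x, rear +x); closed cutlery part behind, to x=170. Lid underside 92, top 100 above the origin
- box_floor (a point): centre of the chamber's inner floor, 6 mm above the box's origin; axes as the box. The floor free for the bottom layer, between the ledges, is 196 mm (x) by 150 mm (y), with 40 mm of height below the divider
- box_ledge (a point): centre of the chamber, level with the tops of the two ledges (46 mm above the box's origin) that carry the divider; they run along the inside of the front and rear end walls and are 12 mm deep in x. From the ledges to the shut lid's underside there are 46 mm
- lid (a joint): opening of the sliding lid in m: 0 fully home, 0.236 fully open (whole chamber free, lid standing out beyond the rear, +x, end). About 1.5 N friction, stays where left. A spring ball catch in the front wall must be pushed past with about 6 N: its ridge is at 0.005; once past, it draws the lid home to 0; short of the ridge it pushes the lid back out
- lid_grip (a point): centre of the dark wooden grip bar on the lid: 14 mm (box x) by 60 mm (box y), standing 23 mm above the lid's top (100 to 123 mm above the table). At lid opening q this point is at x = -85 mm + q, y = 0, z = 111 mm in the box's frame
- divider_grip (a point): blue divider plate, 212 mm (its x) by 142 mm (its y) by 5 mm, with a white grip rib across its middle, 12 mm (x) by 50 mm (y), standing 24 mm above the plate. This point: middle of the rib, 17 mm above the plate's underside; z up. Flat on the table at the start. In the box it rests on both ledges, rib up, its long side along the box's x, either way round
- carton_0_c (a point): centre of a red snack carton, 42 mm (x) by 60 mm (y) by 34 mm tall (z), a bottom-layer item; None if there is none of this number today
- carton_1_c (a point): centre of a red snack carton, 42 mm (x) by 60 mm (y) by 34 mm tall (z), a bottom-layer item; None if there is none of this number today
- carton_2_c (a point): centre of a red snack carton, 42 mm (x) by 60 mm (y) by 34 mm tall (z), a bottom-layer item; None if there is none of this number today
- tub_0_c (a point): centre of a square white snack tub with a green lid, 52 by 52 mm and 34 mm tall (z up, lid on top), a top-layer item; None if there is none of this number today
- tub_1_c (a point): centre of a square white snack tub with a green lid, 52 by 52 mm and 34 mm tall (z up, lid on top), a top-layer item; None if there is none of this number today
- tub_2_c (a point): centre of a square white snack tub with a green lid, 52 by 52 mm and 34 mm tall (z up, lid on top), a top-layer item; None if there is none of this number today
- tub_3_c (a point): centre of a square white snack tub with a green lid, 52 by 52 mm and 34 mm tall (z up, lid on top), a top-layer item; None if there is none of this number today
- teacup: white teacup on the saucer, 80 mm in diameter, 58 mm tall, origin under its centre; leave alone
- saucer: blue saucer, 140 mm in diameter, 16 mm tall, origin under its centre; leave alone
- sugar_tin: steel sugar tin, 84 mm in diameter, 113 mm tall, origin under its centre; leave alone
Things that resemble listed ones, but are neither listed nor needed, are in the scene too. What is shaped like the part that bears carton_1_c but grey or purple is not meant.

How it is judged:
By the outcome, as a careful person would: the job done as asked, in the order asked, and still so for the second after the job is handed in, with the robot touching nothing.
Of carton_0, carton_1, carton_2 only 2 to 3 are there at a start; the rules pass over those that are not, and their reading is None.
Of tub_0, tub_1, tub_2, tub_3 only 2 to 4 are there at a start; the rules pass over those that are not, and their reading is None.
At some moment in a run one of carton_0, carton_1, carton_2, tub_0, tub_1, tub_2, tub_3 may be knocked a few centimetres aside while the robot is not near it.
Once in a run the grip may slacken for a moment while it holds something.
It also fails if it takes over 210 s, if anything falls off the work surface, if the arm or the gripper's body presses on something with over 40 N, if the wrist force passes 120 N, or if a joint passes its speed limit or range.

## Working session

There is one attempt and no reset: what is moved stays moved. The work goes in short steps, each a Python script; the robot and the scene stay as the last script left them, time stands still between calls to the robot, and variables do not carry over. Pictures are saved under pics/ and viewed, at most 14 in all, crops included, and the job is handed in when it is done.

```bash
mkdir -p pics; ls; python3 - <<'E'
from cell import bot
import cv2,numpy as np
for c in ("top","side"):
    im=bot.camera(c); cv2.imwrite(f"pics/{c}0.png",cv2.resize(im[:,:,::-1],(800,600),interpolation=cv2.INTER_CUBIC))
    k=bot.calibration(c); print(c,np.round(k["mtx"],1).tolist(),np.round(k["extrinsics"],3).tolist())
    for t in ("box","lid","divider_grip","carton_0_c","tub_0_c","teacup","sugar_tin"):
        print(t,[(np.round(d["bbox"]).astype(int).tolist(),round(d["confidence"],2)) for d in bot.search_frame(c,t)])
print(bot.read_tool_rot(),bot.read_clock())
E
```

```text
pics
top [[380.8, 0.0, 254.7], [0.0, 380.8, 198.0], [0.0, 0.0, 1.0]] [[-0.02, -1.0, -0.017, 0.068], [-0.992, 0.022, -0.123, 0.553], [0.124, 0.015, -0.992, 1.056], [0.0, 0.0, 0.0, 1.0]]
box [([242, 117, 66, 128], 0.87)]
lid [([249, 122, 58, 84], 0.95)]
divider_grip [([354, 184, 58, 82], 0.93)]
carton_0_c [([153, 236, 24, 22], 0.56)]
tub_0_c [([190, 208, 21, 21], 0.65), ([188, 179, 19, 18], 0.3)]
teacup [([162, 119, 38, 31], 0.93)]
sugar_tin [([346, 109, 37, 40], 0.61)]
side [[393.0, 0.0, 261.4], [0.0, 393.0, 182.5], [0.0, 0.0, 1.0]] [[0.985, -0.172, 0.022, -0.525], [-0.074, -0.533, -0.843, 0.124], [0.157, 0.828, -0.538, 0.978], [0.0, 0.0, 0.0, 1.0]]
box [([217, 162, 141, 74], 0.66)]
lid [([259, 165, 97, 34], 0.8)]
divider_grip [([203, 282, 113, 67], 0.95), ([227, 145, 16, 22], 0.46)]
carton_0_c [([200, 147, 18, 15], 0.72)]
tub_0_c [([230, 163, 18, -1], 0.61), ([202, 146, 18, 15], 0.52), ([204, 281, 114, 69], 0.3)]
teacup [([299, 140, 27, 24], 0.76)]
sugar_tin [([357, 233, 49, 58], 0.79), ([205, 164, 18, 15], 0.63)]
[-2.30574354e-06  2.09331824e-01  9.77844664e-01  2.03939484e-05] 0.8
```

View pics/top0.png

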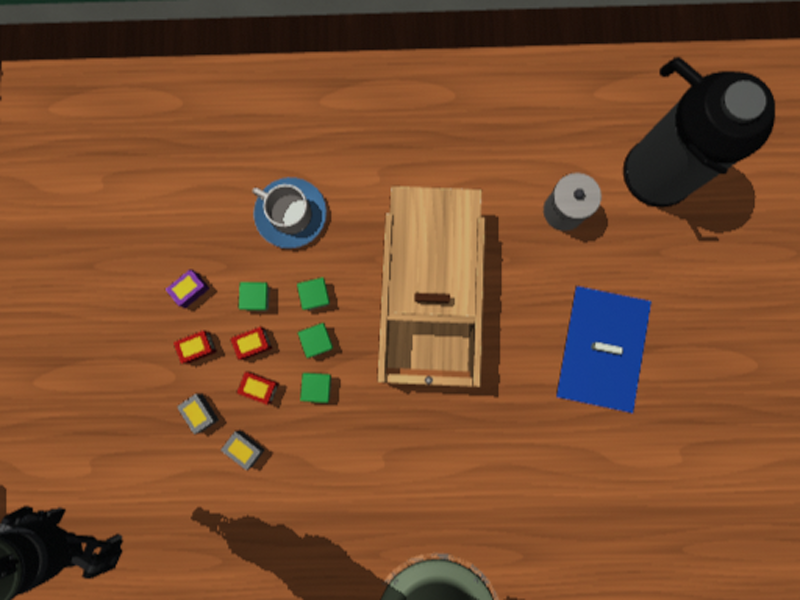

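View pics/side0.png

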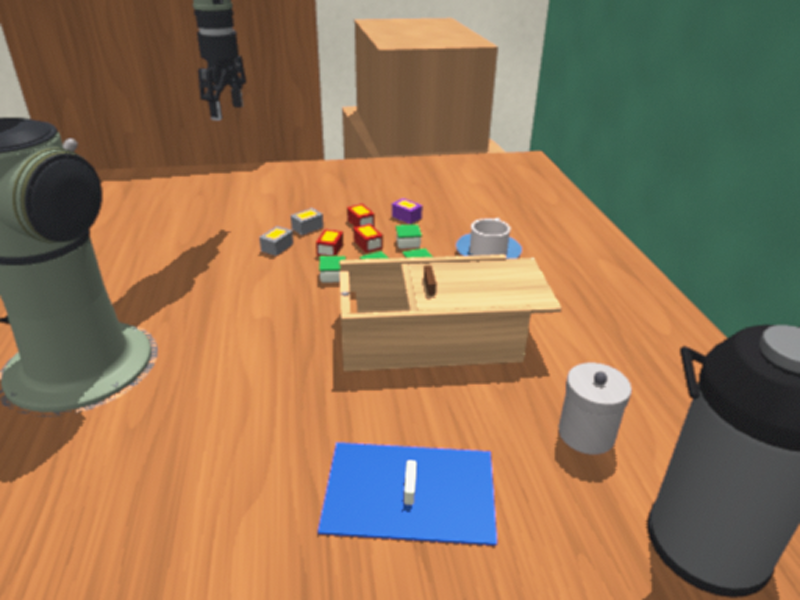

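The top view (800-px scale) shows the box at (432,285) with its lid partly open, red cartons at (194,347), (251,343) and (257,388), and tubs at (253,296), (313,293), (315,340) and (316,388). The divider is at (605,348), and the grey and purple look-alikes lie on the left.

```bash
cat > h.py <<'E'
from cell import bot
import cv2,numpy as np
def topix(c,P):
    k=bot.calibration(c); p=np.array(k["extrinsics"])@np.append(P,1); q=np.array(k["mtx"])@p[:3]; return q[:2]/q[2]
def world(c,uv,z):
    k=bot.calibration(c); E=np.array(k["extrinsics"]); R,t=E[:3,:3],E[:3,3]
    d=R.T@np.linalg.solve(k["mtx"],[uv[0],uv[1],1]); o=-R.T@t
    return o+d*(z-o[2])/d[2]
def blobs(im,lo,hi,z,amin,c="top"):
    """centre xy, yaw of the long side, long, short, centre pixel of each colour blob on plane z"""
    big=cv2.resize(im,None,fx=4,fy=4,interpolation=cv2.INTER_CUBIC)
    m=cv2.inRange(cv2.cvtColor(big,cv2.COLOR_RGB2HSV),lo,hi)
    out=[]
    for k in cv2.findContours(m,cv2.RETR_EXTERNAL,cv2.CHAIN_APPROX_NONE)[0]:
        if cv2.contourArea(k)<amin*16: continue
        uv=(k[:,0,:]+.5)/4-.5
        W=np.array([world(c,p,z)[:2] for p in uv]).astype(np.float32)*1000
        (cx,cy),_,_=r=cv2.minAreaRect(W)
        b=cv2.boxPoints(r); e1,e2=b[1]-b[0],b[2]-b[1]
        if np.hypot(*e2)>np.hypot(*e1): e1,e2=e2,e1
        out.append((cx/1000,cy/1000,np.arctan2(e1[1],e1[0]),np.hypot(*e1),np.hypot(*e2),uv.mean(0)))
    return out
YEL=((22,150,120),(35,255,255)); GRN=((50,120,60),(75,255,255)); BLU=((105,150,60),(125,255,255)); RED=((0,200,100),(5,255,255))
def show(n,b):
    for r in b: print(n,"xy %.3f %.3f yaw %.0f  %.0fx%.0f px %.0f %.0f"%(r[0],r[1],np.degrees(r[2]),r[3],r[4],*r[5]))
E
python3 - <<'E'
from h import *
im=bot.camera("top")
show("yel",blobs(im,*YEL,.034,20)); show("grn",blobs(im,*GRN,.034,60)); show("blu",blobs(im,*BLU,.005,200))
show("red",blobs(im,*RED,.034,15))
c=im[110:255,235:320]; cv2.imwrite("pics/crop.png",cv2.resize(c[:,:,::-1],None,fx=4,fy=4,interpolation=cv2.INTER_CUBIC))
E
```

```text
yel xy 0.307 0.345 yaw 52  40x26 px 154 288
yel xy 0.374 0.428 yaw 34  40x26 px 124 265
yel xy 0.418 0.318 yaw 69  38x25 px 163 248
yel xy 0.495 0.436 yaw -69  39x26 px 122 221
yel xy 0.500 0.331 yaw -71  39x26 px 159 219
yel xy 0.606 0.452 yaw -51  39x25 px 118 183
grn xy 0.416 0.209 yaw 85  52x51 px 202 248
grn xy 0.502 0.209 yaw -71  52x52 px 201 217
grn xy 0.586 0.325 yaw 88  52x52 px 162 189
grn xy 0.589 0.213 yaw -77  51x51 px 200 188
blu xy 0.477 -0.324 yaw -13  210x141 px 386 223Traceback (most recent call last):
  File "<stdin>", line 4, in <module>
  File "h.py", line 17, in blobs
    W=np.array([world(c,p,z)[:2] for p in uv]).astype(np.float32)*1000
                ~~~~~^^^^^^^
  File "h.py", line 6, in world
    k=bot.calibration(c); E=np.array(k["extrinsics"]); R,t=E[:3,:3],E[:3,3]
ValueError: time passes only in moves, steps and waits
```

Blob sizes match the known parts, so the colour measurements hold. I'll cache the calibration and look at the box.

```bash
sed -i 's/^def topix/import functools\n@functools.lru_cache\ndef cal(c): return bot.calibration(c)\ndef topix/; s/k=bot.calibration(c);/k=cal(c);/' h.py
python3 - <<'E'
from h import *
im=bot.camera("top")
c=im[110:255,235:320]; cv2.imwrite("pics/crop.png",cv2.resize(c[:,:,::-1],None,fx=4,fy=4,interpolation=cv2.INTER_CUBIC))
print("dark bar",[])
show("bar",[b for b in blobs(im,(0,90,25),(14,255,95),.123,25) if .3<b[0]<.85 and abs(b[1])<.15])
E
```

```text
dark bar []
bar xy 0.442 0.068 yaw 89  23x12 px 251 237
bar xy 0.562 -0.003 yaw 87  59x17 px 277 191
bar xy 0.554 -0.026 yaw -4  308x184 px 302 212
```

View pics/crop.png

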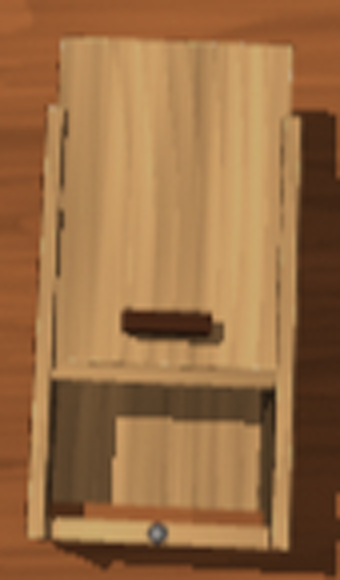

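```bash
python3 - <<'E'
from h import *
P={}
for n,(u,v),z in [("LF",(28,538),.105),("LR",(49,107),.105),("RF",(288,549),.105),("RR",(300,117),.105),("ball",(157,532),.091),("FLi",(52,518),.091),("FRi",(268,525),.091),("lidRL",(60,38),.1),("lidRR",(293,45),.1),("lidFL",(52,378),.1),("lidFR",(276,382),.1),("barL",(122,310),.123),("barR",(211,313),.123)]:
    P[n]=world("top",((u+.5)/4-.5+235,(v+.5)/4-.5+110),z); print(n,np.round(P[n][:2],4))
for a,b in (("LF","LR"),("RF","RR"),("LF","RF"),("LR","RR"),("lidRL","lidRR"),("barL","barR"),("FLi","FRi")):
    d=P[b]-P[a]; print(a,b,np.hypot(*d[:2]).round(4),np.degrees(np.arctan2(d[1],d[0])).round(1))
E
```

```text
LF [0.4239 0.0922]
LR [0.7161 0.0731]
RF [ 0.4132 -0.0788]
RR [ 0.7047 -0.0978]
ball [0.4261 0.0065]
FLi [0.4369 0.0766]
FRi [ 0.4292 -0.0677]
lidRL [0.7664 0.0648]
lidRR [ 0.7572 -0.0956]
lidFL [0.5303 0.0746]
lidFR [ 0.5242 -0.0755]
barL [0.5719 0.0268]
barR [ 0.5685 -0.0318]
LF LR 0.2929 -3.7
RF RR 0.2922 -3.7
LF RF 0.1713 -93.6
LR RR 0.1713 -93.8
lidRL lidRR 0.1607 -93.3
barL barR 0.0587 -93.3
FLi FRi 0.1445 -93.0
```

The box origin is at about (0.542, -0.001) with yaw -3.7°, and the lid opening is about 0.106. I'll push the lid open with shut fingers, then feel the chamber walls to get an exact box pose.

```bash
cat >> h.py <<'E'
import json,os
def getbox(): return json.load(open("box.json")) if os.path.exists("box.json") else [.542,-.0013,np.radians(-3.7)]
def B(x,y):
    bx,by,a=getbox(); return bx+x*np.cos(a)-y*np.sin(a), by+x*np.sin(a)+y*np.cos(a)
def quat(x,y,close):
    """tool down, fingers closing along world angle close; half turn chosen to keep joint 6 small"""
    th=close+np.pi/2; ref=np.pi+np.arctan2(y,x)
    th=ref+(th-ref+np.pi/2)%np.pi-np.pi/2
    return [0,np.cos(th/2),np.sin(th/2),0]
def over(x,y,z,close): bot.move_pose([x,y,z],quat(x,y,close))
def lin(x,y,z,speed=.15,f=None): return bot.move_linear([x,y,z],speed=speed,until_force=f)
E
python3 - <<'E'
from h import *
a=getbox()[2]
bot.set_gripper(0)
over(*B(-.015,0),.2,a+np.pi/2); lin(*B(-.015,0),.107,.2)
print(lin(*B(.145,0),.107,.08,15), bot.read_position(), bot.read_ft_force())
p=bot.read_position()
lin(*B(.1,0),.2,.25)
# probe the chamber
def probe(s,e,z=.075):
    lin(*B(*s),z,.2); hit=lin(*B(*e),z,.04,5); p=bot.read_position(); lin(*B(*s),z,.15); return hit,p[:2]
lin(*B(-.07,0),.16,.25)
R={}
for n,s,e in [("L1",(-.07,.04),(-.07,.085)),("R1",(-.07,-.04),(-.07,-.085)),("F",(-.07,0),(-.12,0)),("B",(.07,0),(.12,0)),("L2",(.07,.04),(.07,.085)),("R2",(.07,-.04),(.07,-.085))]:
    R[n]=probe(s,e); print(n,R[n][0],np.round(R[n][1],4))
lin(*B(.07,0),.2,.25)
m1=(R["L1"][1]+R["R1"][1])/2; m2=(R["L2"][1]+R["R2"][1])/2; mx=(R["F"][1]+R["B"][1])/2
d=m2-m1; ang=np.arctan2(d[1],d[0]); u=np.array([np.cos(ang),np.sin(ang)])
o=m1+u*np.dot(mx-m1,u); print("box",o,np.degrees(ang),bot.read_clock())
json.dump([float(o[0]),float(o[1]),float(ang)],open("box_probe.json","w"))
E
```

```text
True [ 0.67436614 -0.00990957  0.10575604] [-0.05997596  0.16061991  0.62006415]
L1 True [0.4762 0.0645]
R1 True [ 0.4681 -0.0573]
F True [0.4432 0.0051]
B True [ 0.6402 -0.0077]
L2 True [0.6158 0.0553]
R2 True [ 0.6078 -0.0665]
box [ 0.54172702 -0.00098535] -3.766215439948693 17.4
```

The probe matches vision to within 1 mm. Cartons next, each re-measured just before picking.

```bash
mv box_probe.json box.json; cat >> h.py <<'E'
def cartons():
    im=bot.camera("top"); hsv=cv2.cvtColor(im,cv2.COLOR_RGB2HSV); out=[]
    red=cv2.inRange(hsv,(0,190,70),(6,255,255))|cv2.inRange(hsv,(174,190,70),(180,255,255))
    for b in blobs(im,*YEL,.034,20):
        u,v=b[5].astype(int); n=(red[v-9:v+10,u-9:u+10]>0).sum()
        if n>40 and b[1]>.12: out.append(b)
    return out
def tubs():
    return [b for b in blobs(bot.camera("top"),*GRN,.034,60) if b[1]>.12]
def pick(x,y,close,z,width,force=50,hover=.16):
    bot.set_gripper(min(1,width+.17)); over(x,y,hover,close); lin(x,y,z,.15)
    bot.set_gripper(0,force); lin(x,y,hover,.2)
    w=bot.read_gripper_width(); f=bot.read_finger_force(); print("held w %.2f f %.0f"%(w,f)); return w
E
python3 - <<'E'
from h import *
c=cartons(); show("red",c)
b=min(c,key=lambda r:r[0]); a=getbox()[2]
w=pick(b[0],b[1],b[2],.003,60/85)
print(bot.read_position())
if w>.5:
    X=.055
    over(*B(X,0),.2,a+np.pi/2); lin(*B(X,0),.05,.2)
    print("w",bot.read_gripper_width()); print(lin(*B(X,0),.010,.08,10),bot.read_position()[2])
    bot.set_gripper(.88); lin(*B(X,0),.2,.25)
im=bot.camera("top"); cv2.imwrite("pics/c1.png",cv2.resize(im[100:300,90:420,::-1],None,fx=2.4,fy=2.4,interpolation=cv2.INTER_CUBIC))
print(bot.read_clock())
E
```

```text
red xy 0.418 0.318 yaw 68  38x25 px 163 248
red xy 0.495 0.436 yaw -69  39x26 px 122 221
red xy 0.500 0.331 yaw -71  39x26 px 159 219
held w 0.69 f 54
[0.41730751 0.3176555  0.15892193]
w 0.6958329541656326
True 0.009882750534976645
26.0417
```

View pics/c1.png

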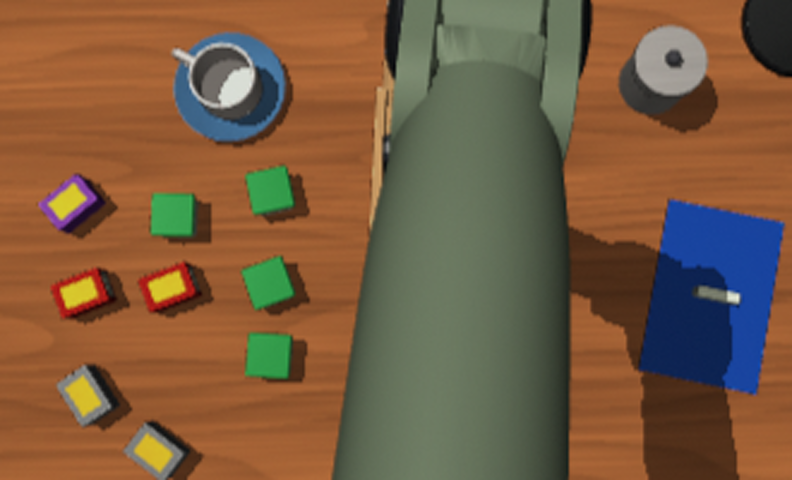

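The carton was placed: two red cartons are left on the table at (82,292) and (168,287), and the arm covers the box. I'll place the other two the same way and then check the chamber.

```bash
python3 - <<'E'
from h import *
a=getbox()[2]
for X in (0.002,-.051):
    c=cartons(); show("red",c); b=min(c,key=lambda r:r[1])
    w=pick(b[0],b[1],b[2],.003,60/85)
    if w<.5: break
    over(*B(X,0),.2,a+np.pi/2); lin(*B(X,0),.05,.2)
    w=bot.read_gripper_width(); print("w",w)
    if w<.6: break
    print(lin(*B(X,0),.010,.08,10),bot.read_position()[2])
    bot.set_gripper(.88); lin(*B(X,0),.2,.25)
over(.35,.3,.2,a)
im=bot.camera("top"); cv2.imwrite("pics/c2.png",cv2.resize(im[100:300,90:420,::-1],None,fx=2.4,fy=2.4,interpolation=cv2.INTER_CUBIC))
show("yel",blobs(im,*YEL,.040,15)); show("blu",blobs(im,*BLU,.005,200)); show("rib",[b for b in blobs(im,(0,0,110),(180,90,255),.029,8) if b[1]<-.2])
print(bot.read_clock())
E
```

```text
red xy 0.495 0.436 yaw -69  39x26 px 122 221
red xy 0.500 0.331 yaw -71  39x26 px 159 219
held w 0.69 f 55
w 0.6952504476794862
True 0.010275304850409055
red xy 0.495 0.436 yaw -69  39x26 px 122 221
held w 0.70 f 55
w 0.6929487024221663
True 0.010475484956861621
yel xy 0.304 0.339 yaw 56  29x27 px 155 289
yel xy 0.379 0.430 yaw 34  26x26 px 123 262
yel xy 0.490 0.003 yaw 86  37x23 px 274 220
yel xy 0.543 -0.000 yaw 89  37x24 px 275 202
yel xy 0.595 -0.005 yaw 87  37x24 px 276 183
yel xy 0.605 0.450 yaw -51  38x25 px 118 183
blu xy 0.477 -0.324 yaw -13  210x141 px 386 223
rib xy 0.477 -0.323 yaw 76  52x15 px 389 222
rib xy 0.765 -0.284 yaw -88  88x88 px 369 125
43.8083
```

View pics/c2.png

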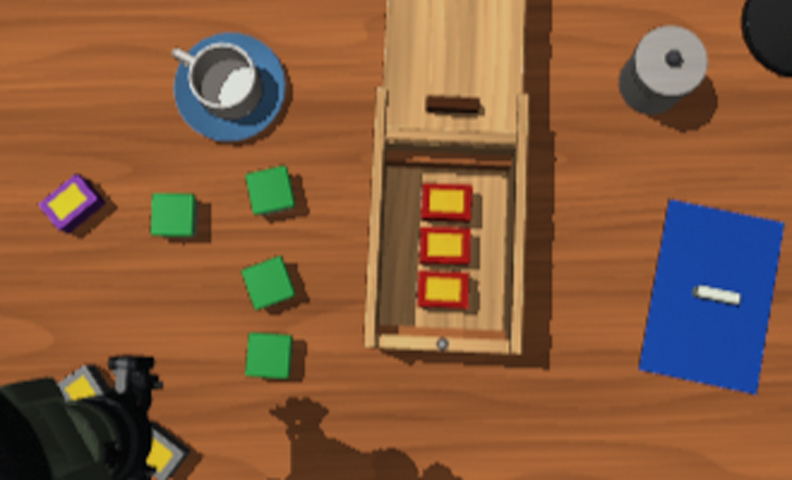

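All three cartons lie flat in a row in the chamber at (445,202), (445,245) and (443,290), and the lid is fully open. Next is the divider, centred at (717,295).

```bash
python3 - <<'E'
from h import *
a=getbox()[2]
im=bot.camera("top"); b=[r for r in blobs(im,*BLU,.005,200) if r[1]<-.2][0]; print(np.degrees(b[2]))
x,y=b[:2]
bot.set_gripper(.45); over(x,y,.16,b[2]); lin(x,y,.009,.12,8); print(bot.read_position()[2])
bot.set_gripper(0,90); print("w",bot.read_gripper_width())
lin(x,y,.2,.12); print("w",bot.read_gripper_width(),bot.read_finger_force())
over(*B(0,0),.2,a)
lin(*B(0,0),.115,.12); print("w",bot.read_gripper_width(),bot.read_finger_force(),bot.read_position())
h=lin(*B(0,0),.053,.04,6); print(h,bot.read_position(),bot.read_ft_force(),bot.read_clock())
E
```

```text
-13.2021265
0.009716383760230637
w 0.11913877354240537
w 0.11478644742939963 88.06277275085449
w 0.11748706203613617 88.04120063781738 [ 0.54233691 -0.0011308   0.11563221]
True [ 0.54154119 -0.00098875  0.05591711] [ 0.22012963 -0.88018076  4.71621834] 54.6083
```

```bash
python3 - <<'E'
from h import *
a=getbox()[2]
bot.set_gripper(.45); lin(*B(0,0),.2,.2); over(.38,.2,.22,a)
im=bot.camera("top"); cv2.imwrite("pics/d1.png",cv2.resize(im[100:300,90:420,::-1],None,fx=2.4,fy=2.4,interpolation=cv2.INTER_CUBIC))
show("blu",blobs(im,*BLU,.051,200)); print(B(0,0)); show("tub",tubs())
im=bot.camera("side"); cv2.imwrite("pics/d1s.png",cv2.resize(im[130:260,190:390,::-1],None,fx=4,fy=4,interpolation=cv2.INTER_CUBIC))
E
```

```text
blu xy 0.541 -0.002 yaw -4  211x142 px 275 202
(np.float64(0.5417270162344759), np.float64(-0.0009853475308802912))
tub xy 0.416 0.207 yaw -5  51x46 px 203 247
tub xy 0.502 0.209 yaw -71  52x52 px 201 218
tub xy 0.587 0.325 yaw 89  52x51 px 162 189
tub xy 0.614 0.207 yaw -79  52x51 px 202 179
```

View pics/d1.png

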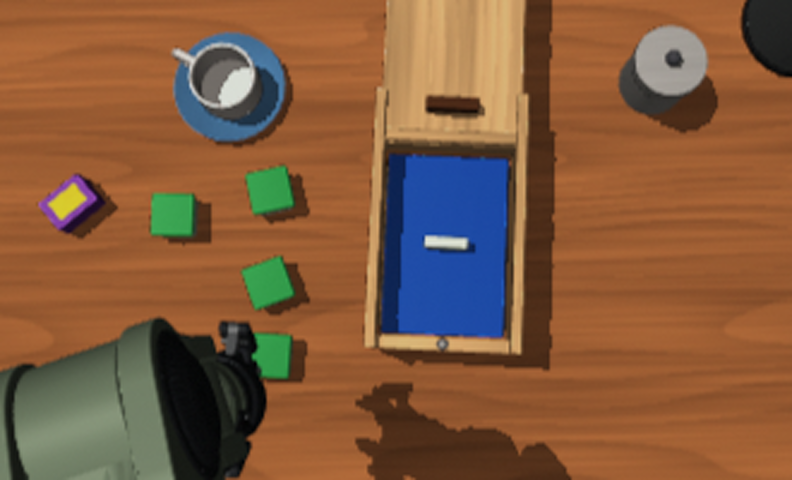

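View pics/d1s.png

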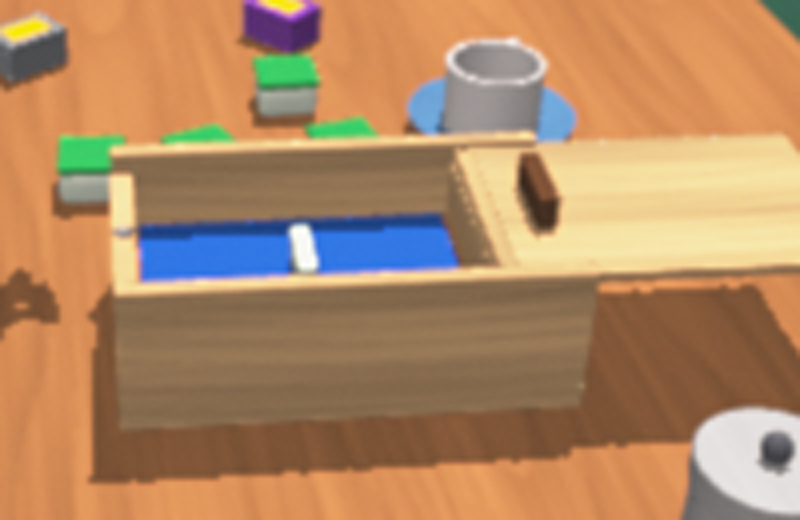

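The divider is level on both ledges with the rib up and centred. One tub was knocked 2.5 cm to (0.614, 0.207). I'll re-measure before each tub pick.

```bash
python3 - <<'E'
from h import *
a=getbox()[2]
over(*B(0,0),.25,a)
slots=[(.058,-.037),(-.058,-.037),(.058,.037),(-.058,.037)]
for s in slots:
    t=tubs(); show("tub",t)
    if not t: break
    b=max(t,key=lambda r:r[0]); 
    cl=np.pi/2+(b[2]+np.pi/4)%(np.pi/2)-np.pi/4
    w=pick(b[0],b[1],cl,.003,52/85)
    if w<.5: break
    over(*B(*s),.2,a); lin(*B(*s),.1,.2)
    w=bot.read_gripper_width(); print("w",w)
    if w<.52: break
    print(lin(*B(*s),.053,.06,8),bot.read_position()[2])
    bot.set_gripper(.74); lin(*B(*s),.22,.25)
over(.38,.2,.22,a)
im=bot.camera("top"); cv2.imwrite("pics/t1.png",cv2.resize(im[100:300,90:420,::-1],None,fx=2.4,fy=2.4,interpolation=cv2.INTER_CUBIC))
show("grn",blobs(im,*GRN,.085,60))
im=bot.camera("side"); cv2.imwrite("pics/t1s.png",cv2.resize(im[130:260,190:390,::-1],None,fx=4,fy=4,interpolation=cv2.INTER_CUBIC))
print(bot.read_clock())
E
```

```text
tub xy 0.416 0.209 yaw 85  52x51 px 202 248
tub xy 0.502 0.209 yaw -71  52x52 px 201 217
tub xy 0.586 0.325 yaw 88  52x52 px 162 189
tub xy 0.614 0.207 yaw 11  52x51 px 202 179
held w 0.60 f 53
w 0.5989751277055129
True 0.055331430531479514
tub xy 0.416 0.209 yaw 85  52x51 px 202 248
tub xy 0.502 0.209 yaw 19  52x52 px 201 218
tub xy 0.586 0.325 yaw 88  52x52 px 162 189
held w 0.60 f 53
w 0.597353868845111
True 0.05533460541330723
tub xy 0.416 0.209 yaw 85  52x51 px 202 248
tub xy 0.502 0.209 yaw -71  52x52 px 201 218
held w 0.60 f 53
w 0.6026343316594647
True 0.05510480756286125
tub xy 0.416 0.209 yaw 85  52x51 px 202 248
held w 0.60 f 52
w 0.6003917960960184
True 0.054940244947181166
grn xy 0.480 -0.034 yaw 86  50x50 px 288 222
grn xy 0.485 0.039 yaw 86  51x51 px 261 221
grn xy 0.595 -0.042 yaw -3  51x50 px 290 180
grn xy 0.600 0.032 yaw -4  52x51 px 263 179
91.2417
```

View pics/t1.png

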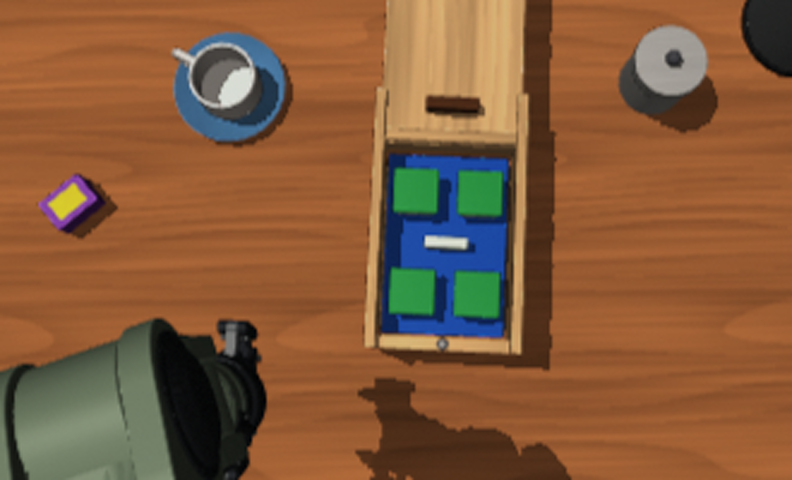

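View pics/t1s.png

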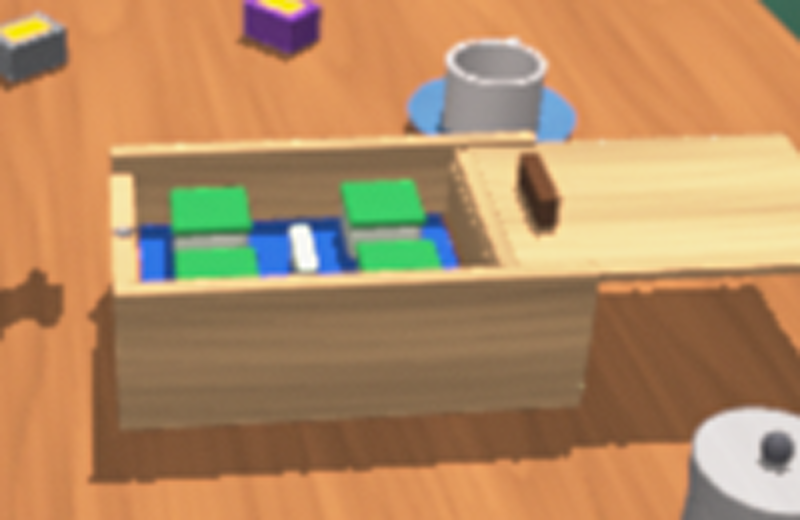

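All four tubs stand upright on the divider, at (416,190), (480,193), (411,291) and (477,294). Next I'll push the lid shut from behind the grip bar.

```bash
python3 - <<'E'
from h import *
a=getbox()[2]
bot.set_gripper(0)
over(*B(.19,0),.2,a+np.pi/2); lin(*B(.19,0),.107,.15)
print(lin(*B(-.05,0),.107,.08,20)); print(bot.read_position())
print(lin(*B(-.071,0),.107,.03,22)); p=bot.read_position(); bx,by,_=getbox()
print("box x of tcp",(p[0]-bx)*np.cos(a)+(p[1]-by)*np.sin(a),bot.read_ft_force())
lin(*B(-.03,0),.107,.1); lin(*B(-.03,0),.22,.25); over(.38,.25,.25,a); bot.wait(.5)
im=bot.camera("top"); cv2.imwrite("pics/e1.png",cv2.resize(im[100:300,90:420,::-1],None,fx=2.4,fy=2.4,interpolation=cv2.INTER_CUBIC))
show("bar",[b for b in blobs(im,(0,90,25),(14,255,95),.123,25) if .3<b[0]<.85 and abs(b[1])<.06])
print("expected bar",B(-.085,0),bot.read_clock())
E
```

```text
False
[0.49197725 0.00232152 0.1069761 ]
False
box x of tcp -0.06676008429604893 [12.06423337  0.47979079 -8.71261928]
bar xy 0.455 0.003 yaw 86  60x15 px 275 231
bar xy 0.681 -0.009 yaw 88  147x45 px 277 147
expected bar (np.float64(0.45691058449950145), np.float64(0.004597922814214145)) 100.95
```

View pics/e1.png

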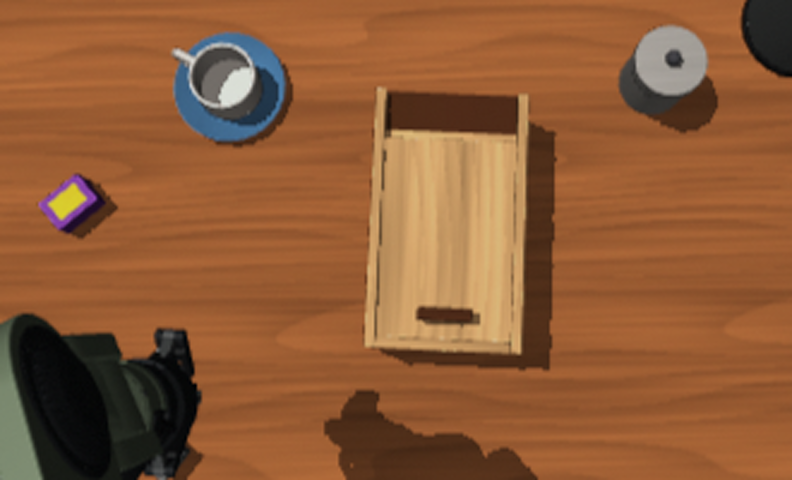

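The lid looks home, with its bar at (447,315) as expected. I'll give it one firm confirming push before handing in.

```bash
python3 - <<'E'
from h import *
a=getbox()[2]; bx,by,_=getbox()
over(*B(-.04,0),.2,a+np.pi/2); lin(*B(-.04,0),.107,.15)
for f,e in ((4,-.08),(22,-.08)):
    h=lin(*B(e,0),.107,.03,f); p=bot.read_position()
    print(h,"tcp box x",(p[0]-bx)*np.cos(a)+(p[1]-by)*np.sin(a),bot.read_ft_force())
lin(*B(-.03,0),.107,.1); lin(*B(-.03,0),.22,.25); over(.38,.25,.25,a); bot.wait(.5)
print(bot.read_clock())
E
```

```text
True tcp box x -0.06666473313712719 [ 0.52160373 -0.0738864   1.21378814]
True tcp box x -0.0665819223090723 [1.7718106  0.08419109 0.79983335]
106.6917
```

```bash
python3 -c "
from cell import bot
print(bot.close_job())"
```

```text
the job is handed in; nothing more can be done
None
```

The lunch box is packed and handed in: 3 cartons flat on the bottom, the divider level with its rib up, 4 tubs upright on it, and the lid fully home (it didn't move under a 22 N push), in about 107 s with the cup, saucer and tin untouched.

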